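# Push the silver medal out of its collar and lay it in the tray

## Robot

A 6-joint arm with a two-finger parallel gripper is mounted at the origin on a cart in front of the work surface, level with it; the furniture and walls round the work are solid. World frame = base frame: x ahead of the robot, y to its left, z up, the work surface at z = 0. Lengths are in m, angles in rad, forces in N, time in s.
With the tool pointing down it reaches from about 0.35 to 0.725 m from the base axis. Payload 6 kg.
Tool frame: the origin (TCP) lies midway between the tips of the shut fingers; the grasp point (between the pads) lies 19 mm behind it (grasp_offset is the distance from the TCP to the grasp point, in m); z points along the fingers, y is the line along which they close (so a half turn about z gives the same grasp; the last joint's range is limited). The gripper opens to 85 mm and grips with 20 to 120 N. Pads are 22 mm wide; open, the fingers measure 114 mm over their backs; the gripper's body (76 mm by 85 mm) begins 54 mm behind the grasp point. The pads swing forward as they close: fully open they stand 13 mm farther back than shut.
Start: joints at [-0.851, 0.04, 0.085, 0, -1.615, -0.334], TCP at [0.226, -0.556, 0.231] pointing down, gripper open.
Joint ranges: [-2.56, 2.56], [-1.29, 2.01], [-1.08, 1.49], [-3.29, 1.98], [-2.81, -0.18], [-2.99, 2.99]. Speed limits (rad/s): [2.57, 2.57, 3.01, 3.14, 3.14, 3.14].

## Interface

Orientations are given as a unit quaternion [w, x, y, z].
In Python, from station import observe, read_camera, calibration, finish_job, outline_of, grasp_offset gives the robot as it stands. The module is installed in compiled form; this text tells all that it offers.
- The arm moves only by the tool move_arm, never from a script. Its argument "plan" is a list that holds one entry, the list of rows, each a list of 5 numbers: the shift along the tool's x, y, z in mm, then the turn about the tool's z in degrees, then the closure, from 0 (fully open) to 1 (shut). In form: [[[tx, ty, tz, spin, fingers], ...]]. A call has 1 to 12 rows; each row shifts and turns the commanded pose from where the row before left it, along the tool's axes as they then stand; what a row does not reach is not made up. A row lasts 1/8 s, in which the tool goes at most 62.5 mm and 10.7 degrees, less where a joint would pass 70% of its speed; a pose out of reach is approached as far as the arm can. A call is refused whole if a number of a shift passes 62.5 or a number of a turn 10.7, either way. A call with a gripper value outside its range is refused whole. The fingers move at their own pace and stop on an object; "newtons" is the grip in N (left out, the last holds). Time passes only in rows, so rows that do not move let the fingers close. It gives the time, the measured TCP pose, the force, the opening and the grip force at its end, in the units of the state.
- observe(): the state, without advancing time (a new reading comes with each control period).
- read_camera(name): name is "scene" or "top"; returns the picture (384x512x3 uint8, red, green, blue); there is no depth.
- calibration(name): a dict with "mtx" (3x3 intrinsics, pixels), "D" ([k1, k2, p1, p2, k3] as OpenCV has them; the pictures are not rectified), "camera_from_world" (4x4, takes a point from world to camera coordinates). Camera axes: x right, y down, z forward; pixel columns grow to the right and rows downward; lengths in m; the calibration is good to about 2 mm. A picture is of the moment at which its call begins. calibration takes no time and is no camera call.
- finish_job(): hands the job in; it is judged then, once.
Trained networks look in the newest picture that a camera, given by its name, has taken for a name from the list of things; names that differ only in an ending like _2 or _b are one class to them, and where a whole thing is asked for, a point or a joint stands for the part that bears it (a point fixed in the world has none). Each returns a list of dicts, best first, with "conf" (0 to 1); they miss things now and then, are a little off and sometimes report something else, mostly with a low value. They report only what shows in the picture. A call takes as long as a camera call.
- outline_of(camera, thing): "pixels" (384x512 bool, what is visible of it) and "at" ([column, row] in pixels, amid what is visible of it).
The state is a dict: "time_s": time; "qpos": joint angles; "dq": joint speeds; "effort": joint torques, N m; "ee_pos": TCP position; "orientation": TCP orientation; "wrist_force": force on the tool from outside, world axes, zero at the start; "ft_torque": the same for the moment, N m; "width": finger opening in m; "finger_force": force on a finger pad.
Only numpy, scipy, OpenCV 4.12 (cv2) and the standard library are available. Lean on these libraries where they do the work, as an engineer would, in place of code of your own. Each camera call takes 0.05 s, during which the arm holds its last target. There are 200 camera calls.

## Task

Two steel collars lie on the bench, each with a medal sunk inside; take the one whose medal is silver-grey with a gold star (the other is all brass) and lower it over the push-out post, all the way down onto the post's blue foot, so that the medal is pushed up out of it and rests on the post. Then leave the collar there, pick the medal off the post from above and gently lay it flat on the felt of the wooden tray.

Things in the scene. Friction and masses are not known exactly. Their poses are not given: they have to be found in the camera images.
- collar: plain steel ring that holds the silver-grey medal, loose, 140 g; outside diameter 62 mm, height 20 mm, bore 53 mm; at its bottom an inner lip, 4 mm thick with a 44 mm hole, carries the medal, whose top lies 11 mm below the ring's upper rim. Open at top and bottom. Origin: centre of the underside, z up. An identical collar with a brass (gold-coloured) medal stands elsewhere and is not wanted
- silver_medal: silver-grey round medal with a small gold star, 50 mm diameter, 5 mm thick, 45 g; it lies loose in the collar on the lip, with 1.5 mm of play all round. Origin: centre of the underside, z up
- post: push-out post, fixed to the bench: upright round steel post 24 mm in diameter with a flat white top 42 mm above the bench, on a round blue foot 84 mm in diameter and 6 mm thick. Lowered over it, the collar comes to rest on the foot with its rim 26 mm above the bench, and the medal stays behind on the white top, its underside 42 mm above the bench. Origin: centre of the foot's underside, on the bench, z up
- tray: square wooden tray 130 x 130 mm, loose, 600 g, blue felt floor 6 mm above the bench, low rim 4 mm wide and 11 mm high. Origin: centre of the underside, z up, x and y along its sides

How it is judged:
By the outcome, as a careful person would: the job done as asked, in the order asked, and still so for the second after the job is handed in, with the robot touching nothing.
It also fails if it takes over 51 s, if anything falls off the work surface, if the arm or the gripper's body presses on something with over 40 N, if the wrist force passes 120 N, or if a joint passes its speed limit or range.

## Working session

There is one attempt and no reset: what is moved stays moved. The work goes in short steps, Python scripts to look and compute and a tool call to move; the robot and the scene stay as the last step left them, time stands still between calls to the robot, and variables do not carry over. Pictures are saved under pics/ and viewed, at most 11 in all, crops included, and the job is handed in when it is done.

Besides the shell and the picture viewer there is one more tool, called after "Emit:" as a command line: name --argument value ..., lists and objects as JSON in quotes. move_arm: Moves the arm, as the interface text tells. Its arguments: {"type":"object","properties":{"plan":{"type":"array"},"newtons":{"type":"number"}},"required":["plan"]}

```bash
mkdir -p pics
cat > h.py <<'E'
import numpy as np, cv2
from station import *
def ray(cam,px,z):
    c=calibration(cam);K=np.array(c["mtx"]);D=np.array(c["D"]);T=np.array(c["camera_from_world"])
    u=cv2.undistortPoints(np.array([[px]],float),K,D)[0,0]
    R,t=T[:3,:3],T[:3,3];o=-R.T@t;d=R.T@np.array([u[0],u[1],1.])
    return o+d*(z-o[2])/d[2]
def proj(cam,p):
    c=calibration(cam);T=np.array(c["camera_from_world"])
    return cv2.projectPoints(np.array([p],float),cv2.Rodrigues(T[:3,:3])[0],T[:3,3],np.array(c["mtx"]),np.array(c["D"]))[0][0,0]
def save(cam,n):
    im=read_camera(cam);cv2.imwrite(f"pics/{n}.png",im[:,:,::-1]);return im
E
python3 - <<'E'
from h import *
a=save("top","top0");b=save("scene","scene0")
print(observe())
print(grasp_offset if not callable(grasp_offset) else grasp_offset())
for cam in("top","scene"):
    T=np.array(calibration(cam)["camera_from_world"]);print(cam,(-T[:3,:3].T@T[:3,3]).round(3))
    for th,z in(("collar",.02),("silver_medal",.009),("post",.042),("tray",.006)):
        for r in outline_of(cam,th)[:3]:
            print(cam,th,round(r["conf"],2),np.round(r["at"]),r["pixels"].sum(),ray(cam,r["at"],z).round(3))
E
```

```text
{'time_s': 0.1, 'qpos': array([-8.51250981e-01,  4.07177743e-02,  8.39312938e-02, -4.35094459e-04,
       -1.61551330e+00, -3.33682255e-01]), 'dq': array([-0.00070637, -0.00057671,  0.00294826,  0.00237361,  0.00030557,
        0.0014576 ]), 'effort': array([-5.68863659e-03, -3.69345760e+01,  3.48279619e+01,  6.95170105e+00,
       -4.55869100e-03, -1.93014364e-05]), 'ee_pos': array([ 0.22576867, -0.55558014,  0.23040407]), 'orientation': array([-1.89934401e-04, -1.91746195e-01,  9.81444234e-01,  7.59115123e-04]), 'wrist_force': array([-1.0309848 , -0.39973728,  0.13074245]), 'ft_torque': array([ 0.01827052,  0.00426605, -0.03141289]), 'finger_force': 0.0, 'width': 0.08528406779160859}
0.0187
top [ 0.456 -0.03   1.031]
top collar 0.72 [156. 219.] 139 [0.45  0.292 0.02 ]
top silver_medal 0.6 [162. 211.] 242 [0.473 0.277 0.009]
top silver_medal 0.18 [155. 218.] 95 [0.455 0.299 0.009]
top post 0.96 [250. 187.] 661 [0.54  0.026 0.042]
top tray 0.95 [371. 165.] 2189 [ 0.607 -0.312  0.006]
scene [-0.097  0.447  0.73 ]
scene collar 0.52 [167. 272.] 299 [0.449 0.291 0.02 ]
scene silver_medal 0.56 [168. 266.] 208 [0.471 0.278 0.009]
scene post 0.55 [238. 207.] 572 [0.504 0.056 0.042]
scene tray 0.76 [319. 148.] 1144 [ 0.593 -0.319  0.006]
```

View pics/top0.png

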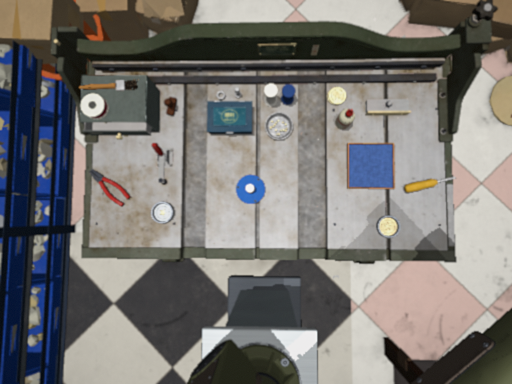

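View pics/scene0.png

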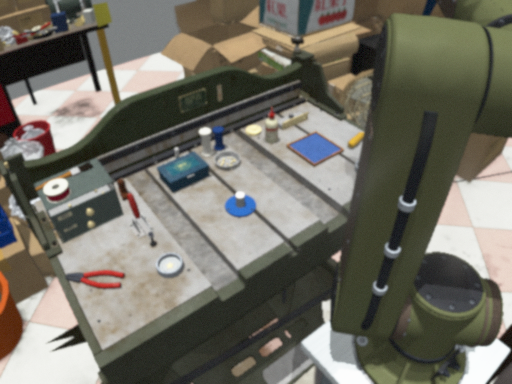

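Top view: there is a grey ring at (162,212), another at (278,126), brass-coloured rounds at (388,226) and (337,95), the post at (250,188) and the tray at (371,165). I'll enlarge the four round candidates.

Run:
```python
from h import *
im=cv2.imread("pics/top0.png");
cs=[cv2.resize(im[y-18:y+18,x-24:x+24],(396,297),interpolation=cv2.INTER_CUBIC) for x,y in((162,212),(278,126),(388,226),(250,188))]
cv2.imwrite("pics/c0.png",np.vstack([np.hstack(cs[:2]),np.hstack(cs[2:])]))
for m,c in(("ring",(162,212)),("ring2",(278,126)),("brass",(388,226)),("y",(337,95))): print(m,ray("top",c,.02).round(3))
# segment outlines
r=outline_of("top","post")[0]["pixels"];
for n in("top",):
  bl=(im[:,:,0].astype(int)-im[:,:,2]>60)
  m=np.zeros(bl.shape,bool);m[165:212,225:275]=1
  p=np.argwhere(bl&m)[:,::-1];h=cv2.convexHull(p.astype(np.int32));e=cv2.fitEllipse(h);print(e,ray("top",e[0],.006).round(4))
  m[:]=0;m[135:195,340:400]=1
  p=np.argwhere(bl&m)[:,::-1];e=cv2.minAreaRect(p.astype(np.int32));print(e,ray("top",e[0],.006).round(4))
for c in("top","scene"): print(c,proj(c,[.54,.026,.042]))
```

```text
ring [0.471 0.275 0.02 ]
ring2 [ 0.715 -0.05   0.02 ]
brass [ 0.436 -0.351  0.02 ]
y [ 0.804 -0.216  0.02 ]
((250.1602020263672, 188.80409240722656), (28.336780548095703, 28.88297462463379), 165.16416931152344) [0.538  0.0283 0.006 ]
((370.5, 165.49998474121094), (40.99999237060547, 40.99999237060547), 90.0) [ 0.6051 -0.3105  0.006 ]
top [250.2615396  187.04389888]
scene [239.24171768 194.0817177 ]
```

View pics/c0.png

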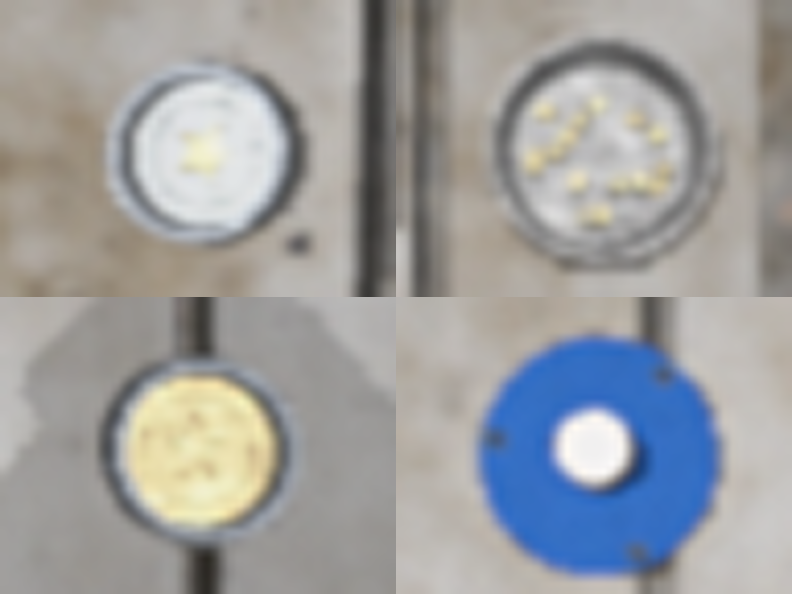

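The silver medal with one star is in the left collar at px (162,212), roughly (0.471, 0.276). The dish at (278,126) is a decoy. The post is near (0.538, 0.028) and the tray at (0.605, -0.311), lying square to the axes. I'll align the tool with the world axes and move over.

Emit:
move_arm --plan '[[[0,0,0,7.4,0],[0,0,0,7.4,0],[0,0,0,7.3,0],[-40,45,0,0,0],[-40,45,0,0,0],[-40,45,0,0,0],[-40,45,0,0,0],[-40,45,0,0,0],[0,55,0,0,0],[0,55,0,0,0],[0,55,0,0,0],[0,55,0,0,0]]]' --newtons 40

```text
time_s: 2.05
ee_pos: [0.4255, -0.1092, 0.2315]
orientation: [0.0, 0.0, 1.0, 0.0]
wrist_force: [1.4, -0.1, 0.1]
width: 0.0853
finger_force: 0.0
```

Emit:
move_arm --plan '[[[-5,45,30,0,0.41],[-5,45,40,0,0.41],[-5,45,40,0,0.41],[0,45,40,0,0.41],[0,40,40,0,0.41],[0,0,20,0,0.41],[0,0,10,0,0.41],[0,0,0,0,0.41],[0,0,0,0,0.41]]]'

```text
time_s: 3.18
ee_pos: [0.4415, 0.1091, 0.0126]
orientation: [0.001, 0.0, 1.0, 0.001]
wrist_force: [0.1, 0.0, -0.2]
width: 0.0502
finger_force: 0.0
```

Width is 50 mm. Next I'll step down gently to feel the tips touch the bench.

Emit:
move_arm --plan '[[[0,0,4,0,0.41],[0,0,4,0,0.41],[0,0,3,0,0.41],[0,0,2,0,0.41],[0,0,0,0,0.41]]]'

```text
time_s: 3.8
ee_pos: [0.4406, 0.1091, -0.0019]
orientation: [-0.0, -0.0, 1.0, -0.0]
wrist_force: [0.1, 0.5, 0.3]
width: 0.0507
finger_force: 0.0
```

Emit:
move_arm --plan '[[[0,0,1.5,0,0.41],[0,0,0,0,0.41]]]'

```text
time_s: 4.05
ee_pos: [0.4409, 0.1092, -0.0029]
orientation: [0.0, -0.0, 1.0, 0.0]
wrist_force: [-0.4, -0.4, 1.5]
width: 0.0504
finger_force: 0.8
```

Emit:
move_arm --plan '[[[0,0,1.5,0,0.41],[0,0,0,0,0.41]]]'

```text
time_s: 4.3
ee_pos: [0.4409, 0.1093, -0.003]
orientation: [0.0, -0.0, 1.0, -0.0]
wrist_force: [-7.6, -0.6, 12.3]
width: 0.0499
finger_force: 6.2
```

Emit:
move_arm --plan '[[[0,0,1.5,0,0.41],[0,0,0,0,0.41]]]'

```text
time_s: 4.55
ee_pos: [0.441, 0.1093, -0.0031]
orientation: [0.0, -0.0, 1.0, -0.0]
wrist_force: [-13.9, -1.6, 21.2]
width: 0.0501
finger_force: 11.4
```

Contact comes at TCP z = -3 mm, so at width 50 the tips stand 3 mm back from the TCP. Now lift, open and go over the collar.

Emit:
move_arm --plan '[[[0,0,-37,0,0.41],[0,0,-50,0,0],[-10,55,0,0,0],[-10,55,0,0,0],[-10,56,0,0,0],[0,0,0,0,0]]]'

```text
time_s: 5.3
ee_pos: [0.4704, 0.2777, 0.0795]
orientation: [-0.001, -0.001, 1.0, -0.001]
wrist_force: [0.3, -0.5, -0.6]
width: 0.0854
finger_force: 0.0
```

Run:
```python
from h import *
print(observe()["ee_pos"])
a=save("top","t1");b=save("scene","s1")
p=b[225:315,110:230];cv2.imwrite("pics/s1c.png",cv2.resize(p,(640,480),interpolation=cv2.INTER_CUBIC)[:,:,::-1])
# collar model overlay from first picture: refine by silver medal disc centroid
im=cv2.imread("pics/scene0.png")
for c in("top","scene"):
  o=cv2.imread(f"pics/{c}0.png");o=cv2.resize(o,None,fx=8,fy=8,interpolation=cv2.INTER_CUBIC)
  for R,z,k in((.031,.02,(0,0,255)),(.031,0,(0,255,0))):
    pts=np.array([proj(c,[.471+R*np.cos(t),.276+R*np.sin(t),z]) for t in np.linspace(0,6.28,60)])
    cv2.polylines(o,[((pts+.5)*8).astype(int).reshape(-1,1,2)],True,k,1)
  u=(proj(c,[.471,.276,.01])*8).astype(int)
  cv2.imwrite(f"pics/o_{c}.png",o[u[1]-200:u[1]+200,u[0]-200:u[0]+200])
cv2.imwrite("pics/o.png",np.hstack([cv2.imread("pics/o_top.png"),cv2.imread("pics/o_scene.png")]))
```

```text
[0.47043084 0.27771934 0.07946229]
```

View pics/o.png

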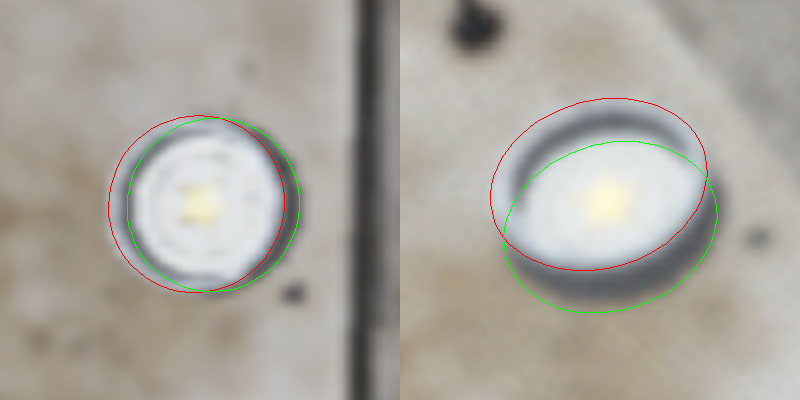

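The model rings at (0.471, 0.276) fit the collar in both views to about 1 mm. Now descend and grip.

Emit:
move_arm --plan '[[[0,0,30,0,0],[0,0,30,0,0],[0,0,20,0,0],[0,0,0,0,0],[0,0,0,0,0.4],[0,0,0,0,0.4],[0,0,0,0,0.4],[0,0,0,0,0.4]]]' --newtons 40

```text
time_s: 6.4
ee_pos: [0.4716, 0.2758, 0.0028]
orientation: [0.001, -0.0, 1.0, 0.001]
wrist_force: [-1.1, -1.5, 6.3]
width: 0.057
finger_force: 43.8
```

The width should be 62 mm but reads 57, so I'll look.

Run:
```python
from h import *
print(observe()["ee_pos"],observe()["width"])
a=save("top","t2");b=save("scene","s2")
p=cv2.resize(b[225:315,110:210],(400,360),interpolation=cv2.INTER_CUBIC)
q=cv2.resize(a[170:260,110:210],(400,360),interpolation=cv2.INTER_CUBIC)
cv2.imwrite("pics/g.png",np.hstack([p,q])[:,:,::-1])
```

```text
[0.47163726 0.27577254 0.00282203] 0.05699014204788634
```

View pics/g.png

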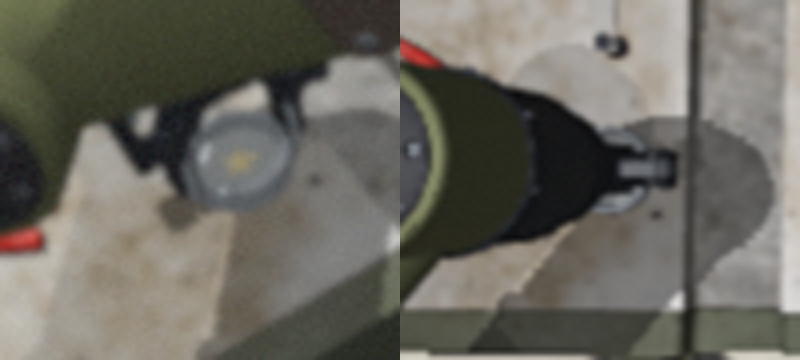

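The grip is around the collar's outer wall and the medal sits level; the fingers flex a little. I'll lift and check.

Emit:
move_arm --plan '[[[0,0,-20,0,0.4],[0,0,-30,0,0.4],[0,0,-40,0,0.4],[0,0,0,0,0.4],[0,0,0,0,0.4]]]'

```text
time_s: 7.12
ee_pos: [0.47, 0.275, 0.0898]
orientation: [-0.001, 0.0, 1.0, -0.0]
wrist_force: [-0.5, -0.1, -3.2]
width: 0.0571
finger_force: 43.6
```

Run:
```python
from h import *
s=observe();print(s["ee_pos"],s["width"],s["wrist_force"],s["finger_force"])
a=save("top","t3");b=save("scene","s3")
u=proj("scene",[.471,.276,.1]).astype(int);print(u)
p=cv2.resize(b[u[1]-45:u[1]+45,u[0]-50:u[0]+50],(800,600),interpolation=cv2.INTER_CUBIC)
cv2.imwrite("pics/g3.png",p[:,:,::-1])
```

```text
[0.47004636 0.27497371 0.08975234] 0.05706519309826961 [-0.48641959 -0.09165354 -3.18975725] 43.63999927274563
[162 239]
```

View pics/g3.png

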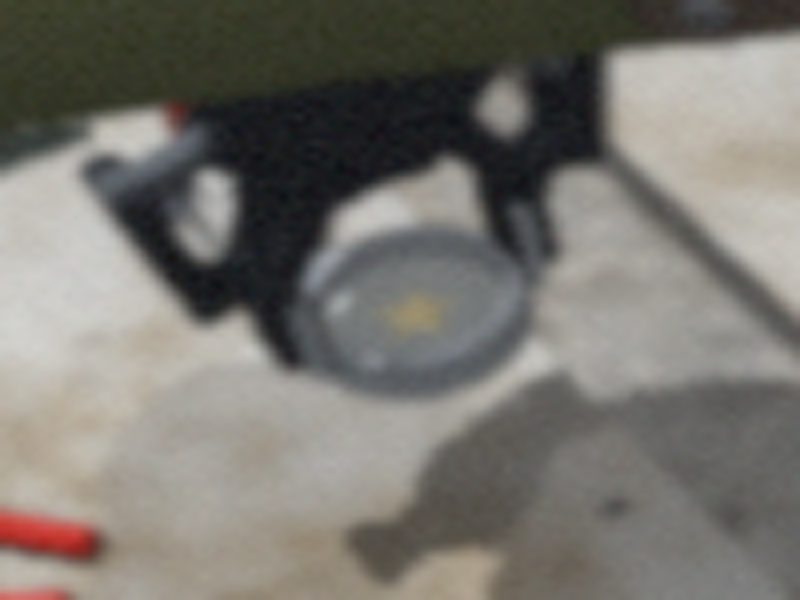

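Collar held with the medal seated. Carry it over the post.

Emit:
move_arm --plan '[[[-7,-25,0,0,0.4],[-14,-50,0,0,0.4],[-14,-50,0,0,0.4],[-14,-50,0,0,0.4],[-10,-45,0,0,0.4],[-8,-28,0,0,0.4],[0,0,0,0,0.4],[0,0,20,0,0.4],[0,0,10,0,0.4],[0,0,0,0,0.4]]]'

```text
time_s: 8.48
ee_pos: [0.5369, 0.0275, 0.0595]
orientation: [-0.001, -0.0, 1.0, -0.0]
wrist_force: [0.1, -0.3, -2.0]
width: 0.057
finger_force: 43.6
```

Run:
```python
from h import *
s=observe();print(s["ee_pos"],s["width"],s["wrist_force"],s["finger_force"])
b=save("scene","s4")
u=proj("scene",[.538,.028,.04]).astype(int);print(u)
o=cv2.resize(b[u[1]-45:u[1]+45,u[0]-50:u[0]+50],(800,720),interpolation=cv2.INTER_CUBIC)[:,:,::-1].copy()
def ring(x,y,z,R,k):
    p=np.array([proj("scene",[x+R*np.cos(t),y+R*np.sin(t),z]) for t in np.linspace(0,6.28,60)])
    cv2.polylines(o,[((p+.5-(u-[50,45]))*8).astype(int).reshape(-1,1,2)],True,k,1)
ring(.538,.028,.006,.042,(0,255,0));ring(.538,.028,.042,.012,(0,0,255))
x,y,z=s["ee_pos"];ring(x,y,z-.003+.02,.031,(0,255,255))
cv2.imwrite("pics/g4.png",o[60:660])
```

```text
[0.5368725  0.02748387 0.05949798] 0.05699203956362729 [ 0.09687864 -0.34906616 -1.99935881] 43.63504943838052
[239 195]
```

View pics/g4.png

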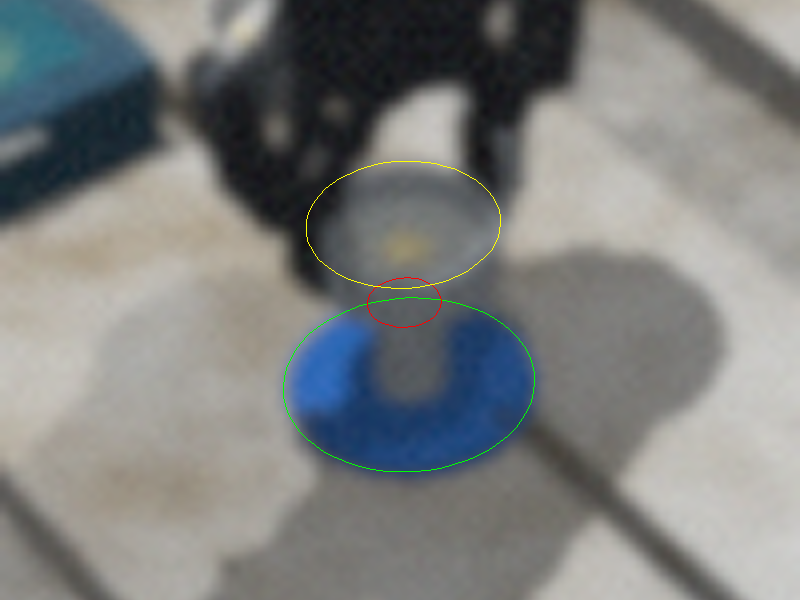

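The foot and collar overlays agree to about 1–2 mm, against 10 mm of play. Lower it.

Emit:
move_arm --plan '[[[0,0,6,0,0.4],[0,0,7,0,0.4],[0,0,7,0,0.4],[0,0,7,0,0.4],[0,0,7,0,0.4],[0,0,7,0,0.4],[0,0,6,0,0.4],[0,0,0,0,0.4],[0,0,0,0,0.4]]]'

```text
time_s: 9.65
ee_pos: [0.5379, 0.0272, 0.014]
orientation: [0.0, -0.0, 1.0, 0.0]
wrist_force: [-0.1, -0.4, -1.3]
width: 0.0567
finger_force: 43.7
```

Emit:
move_arm --plan '[[[0,0,2,0,0.4],[0,0,0,0,0.4],[0,0,0,0,0.4]]]'

```text
time_s: 10.02
ee_pos: [0.5378, 0.0272, 0.0119]
orientation: [0.0, -0.0, 1.0, 0.0]
wrist_force: [0.1, 0.3, -1.7]
width: 0.0567
finger_force: 43.7
```

Emit:
move_arm --plan '[[[0,0,2,0,0.4],[0,0,0,0,0.4],[0,0,0,0,0.4]]]'

```text
time_s: 10.4
ee_pos: [0.5377, 0.0272, 0.0097]
orientation: [-0.0, -0.0, 1.0, 0.0]
wrist_force: [0.8, -0.2, -1.6]
width: 0.0572
finger_force: 43.7
```

Emit:
move_arm --plan '[[[0,0,1.5,0,0.4],[0,0,0,0,0.4],[0,0,0,0,0.4]]]'

```text
time_s: 10.78
ee_pos: [0.538, 0.0272, 0.0088]
orientation: [0.0, -0.0, 1.0, 0.0]
wrist_force: [-2.4, 0.4, 3.8]
width: 0.0573
finger_force: 44.3
```

Emit:
move_arm --plan '[[[0,0,1,0,0.4],[0,0,0,0,0.4],[0,0,0,0,0.4]]]'

```text
time_s: 11.15
ee_pos: [0.538, 0.0272, 0.0088]
orientation: [0.0, -0.0, 1.0, -0.0]
wrist_force: [-6.5, 0.7, 9.9]
width: 0.0569
finger_force: 44.9
```

The collar seated at the predicted height. Release and rise.

Emit:
move_arm --plan '[[[0,0,-2,0,0.4],[0,0,0,0,0.2],[0,0,0,0,0],[0,0,0,0,0],[0,0,0,0,0],[0,0,-20,0,0],[0,0,-30,0,0],[0,0,-40,0,0],[0,0,-40,0,0],[0,0,0,0,0]]]'

```text
time_s: 12.4
ee_pos: [0.5396, 0.0274, 0.1435]
orientation: [0.003, -0.0, 1.0, 0.001]
wrist_force: [-1.2, -0.1, 0.4]
width: 0.0857
finger_force: 0.0
```

Run:
```python
from h import *
s=observe();print(s["ee_pos"],s["width"],s["wrist_force"],s["finger_force"])
b=save("scene","s5");
for r in outline_of("scene","silver_medal")[:2]: print(r["conf"],r["at"],ray("scene",r["at"],.047))
u=proj("scene",[.538,.028,.03]).astype(int)
o=cv2.resize(b[u[1]-34:u[1]+41,u[0]-50:u[0]+50],(800,600),interpolation=cv2.INTER_CUBIC)[:,:,::-1].copy()
def ring(x,y,z,R,k):
    p=np.array([proj("scene",[x+R*np.cos(t),y+R*np.sin(t),z]) for t in np.linspace(0,6.28,60)])
    cv2.polylines(o,[((p+.5-(u-[50,34]))*8).astype(int).reshape(-1,1,2)],True,k,1)
ring(.538,.028,.047,.025,(0,0,255));ring(.538,.028,.026,.031,(0,255,0))
cv2.imwrite("pics/g5.png",o)
```

```text
[0.53962254 0.02744028 0.14353741] 0.08571990677687741 [-1.21024925 -0.12030901  0.39679207] 0.0
0.64 [239.8, 193.3] [0.53694353 0.02615156 0.047     ]
```

View pics/g5.png

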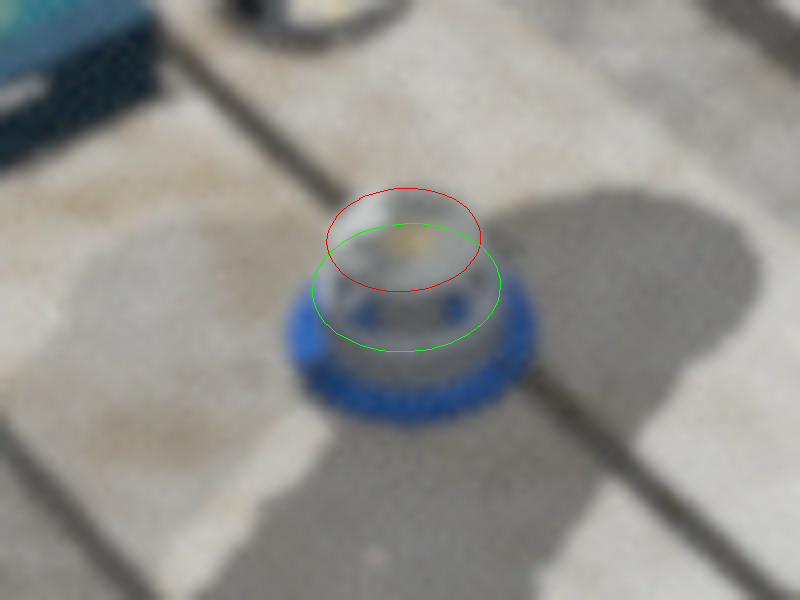

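The medal rests flat on the post top and the collar is on the foot. Descend for the medal.

Emit:
move_arm --plan '[[[0,0,30,0,0.1],[0,0,30,0,0.1],[0,0,25,0,0.1],[0,0,10,0,0.1],[0,0,0,0,0.1],[0,0,0,0,0.1],[0,0,0,0,0.1]]]' --newtons 25

```text
time_s: 13.38
ee_pos: [0.5383, 0.0274, 0.0454]
orientation: [0.001, -0.0, 1.0, 0.0]
wrist_force: [0.2, 0.6, -0.0]
width: 0.0765
finger_force: 0.0
```

Emit:
move_arm --plan '[[[0,0,4,0,0.25],[0,0,3,0,0.25],[0,0,0,0,0.25],[0,0,0,0,0.45],[0,0,0,0,0.5],[0,0,0,0,0.5],[0,0,0,0,0.5],[0,0,0,0,0.5]]]'

```text
time_s: 14.38
ee_pos: [0.5379, 0.0271, 0.0376]
orientation: [0.0, -0.0, 1.0, 0.0]
wrist_force: [0.4, -0.1, 3.4]
width: 0.0484
finger_force: 26.0
```

Emit:
move_arm --plan '[[[0,0,-5,0,0.5],[0,0,-15,0,0.5],[0,0,-30,0,0.5],[0,0,-30,0,0.5],[0,0,0,0,0.5],[0,0,0,0,0.5]]]'

```text
time_s: 15.12
ee_pos: [0.5375, 0.0273, 0.1173]
orientation: [-0.0, -0.0, 1.0, 0.0]
wrist_force: [-0.8, -0.2, -1.7]
width: 0.0483
finger_force: 26.0
```

Run:
```python
from h import *
s=observe();print(s["ee_pos"],s["width"],s["wrist_force"],s["finger_force"])
b=save("scene","s6")
u=proj("scene",[.538,.028,.08]).astype(int)
o=cv2.resize(b[u[1]-34:u[1]+41,u[0]-50:u[0]+50],(800,600),interpolation=cv2.INTER_CUBIC)[:,:,::-1].copy()
cv2.imwrite("pics/g6.png",o)
```

```text
[0.53753569 0.02727976 0.11728123] 0.04832129206332521 [-0.76283756 -0.16481445 -1.71429814] 25.964792668819427
```

View pics/g6.png

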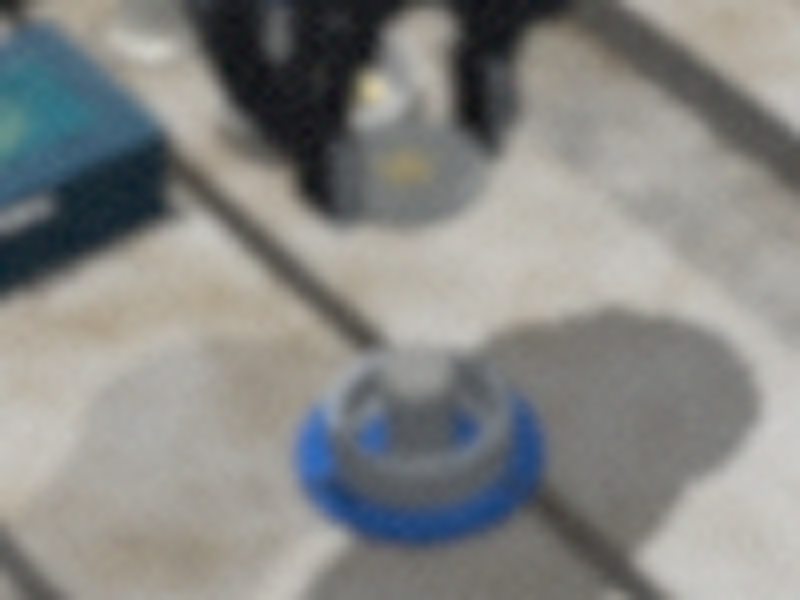

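The medal is held level and the collar stayed down. Carry it to the tray centre.

Emit:
move_arm --plan '[[[-5,-24,0,0,0.5],[-9,-45,0,0,0.5],[-10,-50,0,0,0.5],[-10,-50,0,0,0.5],[-10,-50,0,0,0.5],[-10,-50,0,0,0.5],[-8,-45,0,0,0.5],[-5,-25,0,0,0.5],[0,0,30,0,0.5],[0,0,30,0,0.5],[0,0,20,0,0.5],[0,0,10,0,0.5]]]'

```text
time_s: 16.68
ee_pos: [0.604, -0.3116, 0.0254]
orientation: [-0.001, -0.0, 1.0, 0.0]
wrist_force: [0.2, -0.8, -0.4]
width: 0.0484
finger_force: 26.0
```

Emit:
move_arm --plan '[[[0,0,7,0,0.5],[0,0,4,0,0.5],[0,0,0,0,0.5],[0,0,0,0,0.5],[0,0,0,0,0.5]]]'

```text
time_s: 17.3
ee_pos: [0.605, -0.3119, 0.0168]
orientation: [0.0, -0.0, 1.0, -0.0]
wrist_force: [0.3, -0.3, -0.4]
width: 0.0483
finger_force: 26.0
```

Run:
```python
from h import *
s=observe();print(s["ee_pos"],s["width"],s["wrist_force"],s["finger_force"])
b=save("scene","s7")
u=proj("scene",[.605,-.311,.006]).astype(int);print(u)
o=cv2.resize(b[u[1]-34:u[1]+41,u[0]-50:u[0]+50],(800,600),interpolation=cv2.INTER_CUBIC)[:,:,::-1].copy()
cv2.imwrite("pics/g7.png",o)
```

```text
[ 0.60499438 -0.31190445  0.01680759] 0.04827834383285522 [ 0.2843711  -0.29633407 -0.41799325] 26.011739373207092
[314 147]
```

View pics/g7.png

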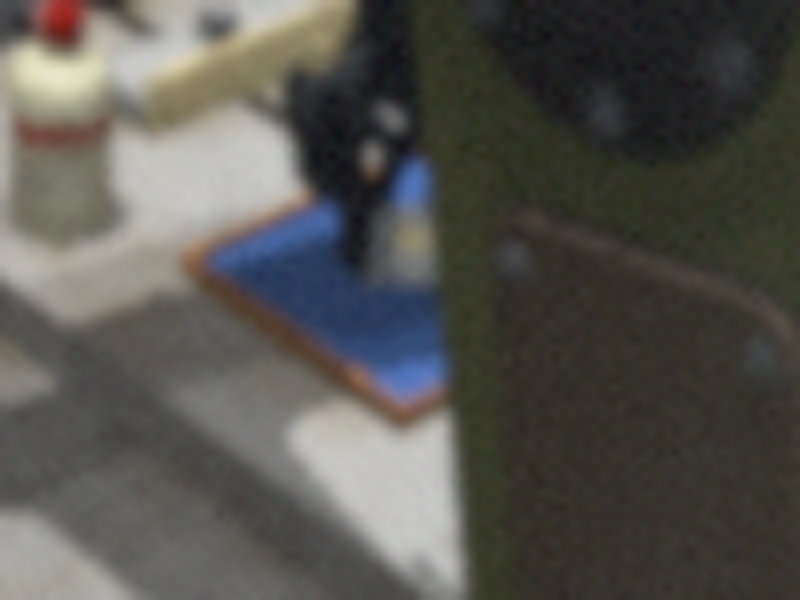

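The medal is over the felt near the middle of the tray. Lower until contact.

Emit:
move_arm --plan '[[[0,0,5,0,0.5],[0,0,4,0,0.5],[0,0,2,0,0.5],[0,0,0,0,0.5],[0,0,0,0,0.5]]]'

```text
time_s: 17.98
ee_pos: [0.6048, -0.3119, 0.0054]
orientation: [0.0, -0.0, 1.0, -0.0]
wrist_force: [-0.4, 0.5, -0.2]
width: 0.0485
finger_force: 26.0
```

Emit:
move_arm --plan '[[[0,0,1.5,0,0.5],[0,0,0,0,0.5],[0,0,0,0,0.5]]]'

```text
time_s: 18.35
ee_pos: [0.6048, -0.3118, 0.0038]
orientation: [-0.0, -0.0, 1.0, 0.0]
wrist_force: [0.3, -0.8, -0.6]
width: 0.048
finger_force: 26.0
```

Emit:
move_arm --plan '[[[0,0,1,0,0.5],[0,0,0,0,0.5],[0,0,0,0,0.5]]]'

```text
time_s: 18.73
ee_pos: [0.6049, -0.3119, 0.0035]
orientation: [0.0, -0.0, 1.0, -0.0]
wrist_force: [-2.8, 2.1, 5.6]
width: 0.048
finger_force: 29.1
```

Emit:
move_arm --plan '[[[0,0,1,0,0.5],[0,0,0,0,0.5],[0,0,0,0,0.5]]]'

```text
time_s: 19.1
ee_pos: [0.6049, -0.3119, 0.0035]
orientation: [0.0, -0.0, 1.0, -0.0]
wrist_force: [-5.1, 2.9, 10.1]
width: 0.0482
finger_force: 31.2
```

Contact. Ease off, open gently and rise.

Emit:
move_arm --plan '[[[0,0,-1,0,0.5],[0,0,0,0,0.42],[0,0,0,0,0.38],[0,0,0,0,0.3],[0,0,0,0,0.2],[0,0,0,0,0.1],[0,0,0,0,0.1],[0,0,-10,0,0.1],[0,0,-30,0,0.1],[0,0,-50,0,0.1],[0,0,-60,0,0.1],[0,0,-40,0,0]]]'

```text
time_s: 20.6
ee_pos: [0.6052, -0.3123, 0.1977]
orientation: [0.002, -0.0, 1.0, -0.001]
wrist_force: [0.7, -0.6, -1.0]
width: 0.0854
finger_force: 0.0
```

Emit:
move_arm --plan '[[[30,40,0,0,0],[40,45,0,0,0],[40,45,0,0,0],[30,45,0,0,0],[0,45,0,0,0],[0,0,0,0,0]]]'

```text
time_s: 21.35
ee_pos: [0.4647, -0.0897, 0.1943]
orientation: [0.001, -0.002, 1.0, 0.0]
wrist_force: [0.4, -0.5, -0.5]
width: 0.0854
finger_force: 0.0
```

Run:
```python
from h import *
print(observe()["ee_pos"])
a=save("top","t8");b=save("scene","s8")
for c in("top","scene"):
  for th,z in(("silver_medal",.011),("tray",.006),("collar",.026)):
    for r in outline_of(c,th)[:2]: print(c,th,r["conf"],r["at"],ray(c,r["at"],z).round(3))
p=cv2.resize(a[130:220,220:420],(800,360),interpolation=cv2.INTER_CUBIC)
cv2.imwrite("pics/g8.png",p[:,:,::-1])
```

```text
[ 0.46470753 -0.08965344  0.19430359]
top silver_medal 0.58 [370.3, 165.4] [ 0.605 -0.309  0.011]
top tray 0.64 [370.1, 160.0] [ 0.621 -0.31   0.006]
top tray 0.48 [247.8, 185.4] [0.548 0.035 0.006]
top collar 0.44 [247.7, 184.1] [0.55  0.034 0.026]
scene silver_medal 0.43 [315.2, 147.7] [ 0.598 -0.308  0.011]
scene tray 0.87 [311.9, 151.4] [ 0.595 -0.291  0.006]
scene collar 0.74 [240.5, 203.0] [0.525 0.034 0.026]
```

View pics/g8.png

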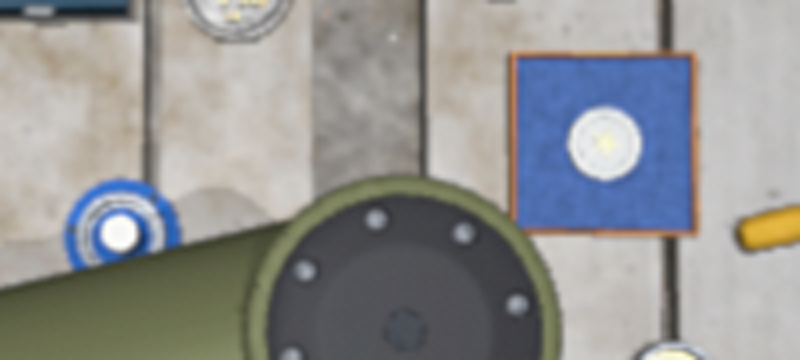

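The silver medal lies flat, star up, in the middle of the tray, and the collar sits around the post on its foot. Handing in.

```bash
python3 -c "from station import *; print(finish_job())"
```

```text
the job is handed in; nothing more can be done
None
```

The job is done and handed in at about 22 s of the 51 s allowed: the collar is down on the post's blue foot, and the silver medal with the gold star lies flat on the tray's felt.

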